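# Check two trolley brake levers on the lab bench

### The job

Check the brakes of the two trolley grips clamped on the bench: with the outside of your fingers, press the long lever all the way in to its stop, hold it there for a good second and let it spring fully out, then press the short lever all the way in to its stop and finish while still holding it there, so that its gap to the bar can be measured. Push on the levers only, without forcing them: do not take a lever between the fingers, do not touch the bars, and leave everything else on the bench where it is.

Things in the scene. Friction and masses are not known exactly. Their poses are not given: they have to be found in the camera images.
- long_stand: fixed bench stand that carries the trolley grip with the long lever. Origin at the underside of its base plate, on the bench, straight below the bar's axis. Its z is up, its y runs along the bar, its +x points from the lever's side across the bar and away from the robot (the stand is turned up to 26 degrees). Base plate 170 x 230 x 12 mm (x -70 to +100); the bar's axis is 125 mm above the bench, and nothing of the stand is higher than 145 mm
- long_bar: the grip bar of the long-lever stand (fixed): a round level bar 260 mm long along y with a black rubber grip 30 mm thick, and at its -y end an aluminium clamp bracket that holds the lever's pivot. Body frame equal to that of long_stand. Not to be touched
- long_lever (a joint): angle of the long brake lever, rad: 0 let out (a spring holds it there), 0.36 pressed in against its own stop, where its blade is parallel to the bar with 20 mm clear between them. It swings level, clockwise seen from above. It takes about 2.7 N at the press point to start it, 7 N at the stop; it springs back when let go
- long_pivot (a point): on the pivot of the long lever, half-way up the blade (125 mm above the bench). This frame turns with the lever: y runs along the blade to its free tip, x points across the blade towards the bar, z up. The lever is a plain aluminium blade, 150 mm from pivot to tip, 12 mm thick (x), 16 mm high (z), with a rounded tip 17 mm across
- long_press (a point): the place to press the long lever: on the face of its blade that looks away from the bar (towards the robot), 115 mm from the pivot, half-way up the blade. Same axes as long_pivot: push along its +x. At least 60 mm of free space lies before that face, with nothing above it
- short_stand: fixed bench stand that carries the trolley grip with the short lever. Origin at the underside of its base plate, on the bench, straight below the bar's axis. Its z is up, its y runs along the bar, its +x points from the lever's side across the bar and away from the robot (the stand is turned up to 26 degrees). Base plate 170 x 230 x 12 mm (x -70 to +100); the bar's axis is 125 mm above the bench, and nothing of the stand is higher than 145 mm
- short_bar: the grip bar of the short-lever stand (fixed): a round level bar 260 mm long along y with a black rubber grip 30 mm thick, and at its -y end an aluminium clamp bracket that holds the lever's pivot. Body frame equal to that of short_stand. Not to be touched
- short_lever (a joint): angle of the short brake lever, rad: 0 let out (a spring holds it there), 0.45 pressed in against its own stop, where its blade is parallel to the bar with 20 mm clear between them. It swings level, clockwise seen from above. It takes about 2.9 N at the press point to start it, 8 N at the stop; it springs back when let go
- short_pivot (a point): on the pivot of the short lever, half-way up the blade (125 mm above the bench). This frame turns with the lever: y runs along the blade to its free tip, x points across the blade towards the bar, z up. The lever is a plain aluminium blade, 95 mm from pivot to tip, 12 mm thick (x), 16 mm high (z), with a rounded tip 17 mm across
- short_press (a point): the place to press the short lever: on the face of its blade that looks away from the bar (towards the robot), 70 mm from the pivot, half-way up the blade. Same axes as short_pivot: push along its +x. At least 60 mm of free space lies before that face, with nothing above it
- collar: loose steel collar, 34 mm across, 14 mm high, lying on the base plate of the long-lever stand; not to be disturbed
- spacer_center (a point): loose aluminium spacer, 22 mm across, 22 mm high, standing on the base plate of the short-lever stand behind its bar; not to be disturbed
- screwdriver: loose screwdriver, 170 mm long, lying on the bench on the robot's side of the stands; not to be disturbed
- wrench: loose wrench, 140 mm long, lying on the bench on the robot's side of the stands; not to be disturbed
- oil_bottle: loose small white bottle, 44 mm across, 110 mm tall, standing beyond the stands; not to be disturbed
- kit_box: loose white cardboard box with green panels, 90 x 120 x 85 mm high, beyond the stands; not to be disturbed
- parts_cup: loose grey cup, 60 mm across, 50 mm tall, beyond the stands; not to be disturbed

How it is judged:
By the outcome, as a careful person would: the job done as asked, in the order asked, and still so for the second after the job is handed in, while the arm keeps its last pose, push and grip.
It also fails if it takes over 53 s, if anything falls off the work surface, if the arm or the gripper's body presses on something with over 40 N, if the wrist force passes 120 N, or if a joint passes its speed limit or range.

### The arm

A 6-joint arm with a two-finger parallel gripper is mounted at the origin on the work surface. World frame = base frame: x ahead of the robot, y to its left, z up, the work surface at z = 0. Lengths are in mm, angles in rad, forces in N, time in s.
With the tool pointing down it reaches from about 275 to 750 mm from the base axis. Payload 10.2 kg.
Tool frame: the origin (TCP) lies at the very end of the fingers, on their centre line; the grasp point (between the pads) lies ctrl.grip_depth behind it (ctrl.grip_depth is the distance from the TCP to the grasp point, in mm); z points along the fingers, y is the direction in which the jaws open and shut (so a half turn about z gives the same grasp; the last joint's range is limited). The gripper opens to 85 mm and grips with 20 to 120 N. Pads are 22 mm wide; open, the fingers measure 114 mm over their backs; the gripper's body (76 mm by 85 mm) begins 54 mm behind the grasp point. The pads swing forward as they close: fully open they stand 13 mm farther back than shut.
Start: joints at [0.999, 0.313, 1.498, -0, 1.331, -0.223], TCP at [179.442, 493.388, 231.294] pointing down, gripper open.
Joint ranges: [-2.94, 2.94], [-0.97, 2.17], [0.19, 2.56], [-1.23, 4.37], [0.02, 3.11], [-2.88, 2.88]. Speed limits (rad/s): [2.39, 2.39, 3.01, 3.14, 3.14, 3.14].

### API

Orientations are given as a unit quaternion [w, x, y, z].
In Python, from rig import telemetry, eyes, ctrl, nets gives the robot as it stands. The module is installed in compiled form; this text tells all that it offers.
- The arm moves only by the tool drive_tool, never from a script. Its argument "series" is text: rows parted by semicolons, each of 7 numbers parted by spaces: the shift along the tool's x, y, z normalised to -1 to 1, where 1 is 0.12 m, then the turn, a rotation vector about the tool's x, y, z normalised to -1 to 1, where 1 is 0.5 rad, then the opening, from 0 (shut) to 1 (fully open). In form: tx ty tz wx wy wz hand; .... A call has 1 to 20 rows; each row is the pose to reach, as a shift and turn from the pose measured when the call began, along the tool's axes at that moment; what a row does not reach only later rows make up. A row lasts 1/10 s, in which the tool goes at most 50 mm and 8.59 degrees, less where a joint would pass 70% of its speed; a pose out of reach is approached as far as the arm can. A call with a number of a shift or a turn outside -1 to 1 is refused whole. A call with a gripper value outside its range is refused whole. The fingers move at their own pace and stop on an object; "newtons" is the grip in N (left out, the last holds). Time passes only in rows, so rows that repeat a pose let the fingers close. It gives the time, the measured TCP pose, the force and the opening at its end, in the units of the state.
- telemetry.sense(): the state, without advancing time (a new reading comes with each control period).
- eyes.capture(name): name is "scene" or "top"; returns a dict with "frame" (384x512x3 uint8, red, green, blue), "fx", "fy", "cx", "cy" (pixels), "view" (4x4, takes a point from world to camera coordinates). Camera axes: x right, y up, looking along -z (the intrinsics and any distortion apply to the point x, -y, -z); pixel columns grow to the right and rows downward; lengths in mm; the calibration is good to about 2 mm. A picture is of the moment at which its call begins. There is no depth.
- ctrl.finish_job(): hands the job in, once; it reports no verdict.
Trained networks look in a picture, given as the dict that the camera call returned (one of the last four; its "shot" number tells which), for a name from the list of things; names that differ only in an ending like _2 or _b are one class to them, and where a whole thing is asked for, a point or a joint stands for the part that bears it (a point fixed in the world has none). Each returns a list of dicts, best first, with "confidence" (0 to 1); they miss things now and then, are a little off and sometimes report something else, mostly with a low value. They report only what shows in the picture. A call takes as long as a camera call.
- nets.spot_in(name, picture): "rect" ([left, top, right, bottom] in pixels, round what is visible of it).
The state is a dict: "time_s": time; "joints": joint angles; "dq": joint speeds; "tau": joint torques, N m; "eef_pos": TCP position; "ee_rot": TCP orientation; "force": force on the tool from outside, world axes, zero at the start; "wrist_torque": the same for the moment, N m; "grip_width": opening from 0.0 (shut) to 1.0 (fully open).
Only numpy, scipy, OpenCV 4.12 (cv2) and the standard library are available. Lean on these libraries where they do the work, as an engineer would, in place of code of your own. Each camera call takes 0.05 s, during which the arm holds its last target. There are 200 camera calls.

## Working session

There is one attempt and no reset: what is moved stays moved. The work goes in short steps, Python scripts to look and compute and a tool call to move; the robot and the scene stay as the last step left them, time stands still between calls to the robot, and variables do not carry over. Pictures are saved under pics/ and viewed, about 8 in all and at most 12, crops included, and the job is handed in when it is done.

Besides the shell and the picture viewer there is one more tool, called in YAML: its name, and indented under it one key for each argument. drive_tool: Moves the arm, as the interface text tells. Scaled input: -1 to 1 covers 0.12 m each way for a shift and 0.5 rad each way for a turn. Its arguments: {"type":"object","properties":{"series":{"type":"string"},"newtons":{"type":"number"}},"required":["series"]}

```bash
mkdir -p pics
python3 - <<'E'
from rig import telemetry, eyes, ctrl, nets
import cv2,numpy as np
s=telemetry.sense();print({k:np.round(v,3).tolist() for k,v in s.items()}, ctrl.grip_depth)
for n in("scene","top"):
    p=eyes.capture(n);print(n,{k:np.round(p[k],3).tolist() for k in p if k!="frame"})
    cv2.imwrite(f"pics/{n}0.png",cv2.resize(p["frame"][:,:,::-1],(800,600),interpolation=cv2.INTER_CUBIC))
    for o in "long_stand long_bar long_lever short_stand short_bar short_lever collar spacer_center screwdriver wrench".split():
        print(o,[(np.round(d["rect"]).tolist(),round(d["confidence"],2)) for d in nets.spot_in(o,p)][:2])
E
```

```text
{'time_s': 0.0, 'joints': [0.999, 0.313, 1.498, 0.0, 1.331, -0.223], 'dq': [-0.0, -0.001, 0.0, 0.0, -0.001, 0.002], 'tau': [0.0, -41.227, -25.974, -0.0, 0.004, -0.0], 'eef_pos': [179.303, 493.161, 230.738], 'ee_rot': [-0.0, 0.174, 0.985, -0.001], 'force': [-0.3, -0.217, -0.252], 'wrist_torque': [-0.016, -0.046, 0.034], 'grip_width': 1.001} 18.700000000000003
scene {'fx': 488.045, 'fy': 488.045, 'cx': 251.028, 'cy': 187.486, 'view': [[-0.052, 0.999, -0.008, 24.916], [-0.581, -0.023, 0.814, 247.511], [0.812, 0.047, 0.581, -1589.448], [0.0, 0.0, 0.0, 1.0]], 'shot': 1}
long_stand [([276.0, 152.0, 402.0, 263.0], 0.62), ([160.0, 145.0, 201.0, 155.0], 0.57)]
long_bar [([284.0, 148.0, 406.0, 194.0], 0.95)]
long_lever [([320.0, 156.0, 387.0, 166.0], 0.56)]
short_stand [([125.0, 136.0, 237.0, 238.0], 0.57), ([159.0, 143.0, 202.0, 155.0], 0.22)]
short_bar [([128.0, 139.0, 239.0, 174.0], 0.76), ([262.0, 267.0, 294.0, 304.0], 0.59)]
short_lever [([158.0, 141.0, 202.0, 155.0], 0.74), ([335.0, 183.0, 343.0, 192.0], 0.51)]
collar [([349.0, 203.0, 361.0, 214.0], 0.67)]
spacer_center [([168.0, 205.0, 
[... 382 characters left out ...]
 1.0]], 'shot': 2}
long_stand [([102.0, 153.0, 222.0, 245.0], 0.61), ([155.0, 249.0, 168.0, 320.0], 0.15)]
long_bar [([102.0, 176.0, 213.0, 237.0], 0.84)]
long_lever [([112.0, 227.0, 174.0, 235.0], 0.87)]
short_stand [([264.0, 168.0, 384.0, 255.0], 0.77)]
short_bar [([262.0, 198.0, 381.0, 245.0], 0.97), ([108.0, 229.0, 177.0, 236.0], 0.32)]
short_lever [([308.0, 239.0, 349.0, 255.0], 0.65)]
collar [([150.0, 212.0, 157.0, 214.0], 0.4), ([173.0, 96.0, 194.0, 121.0], 0.22)]
spacer_center [([325.0, 190.0, 332.0, 197.0], 0.4)]
screwdriver [([155.0, 250.0, 168.0, 317.0], 0.77), ([305.0, 237.0, 352.0, 258.0], 0.48)]
wrench [([334.0, 255.0, 352.0, 311.0], 0.76), ([263.0, 168.0, 386.0, 255.0], 0.59)]
```

View pics/top0.png

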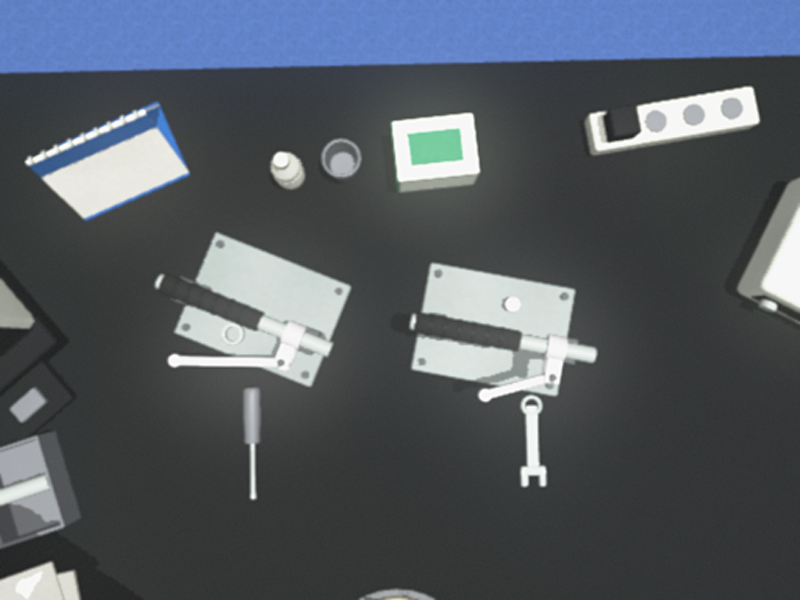

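View pics/scene0.png

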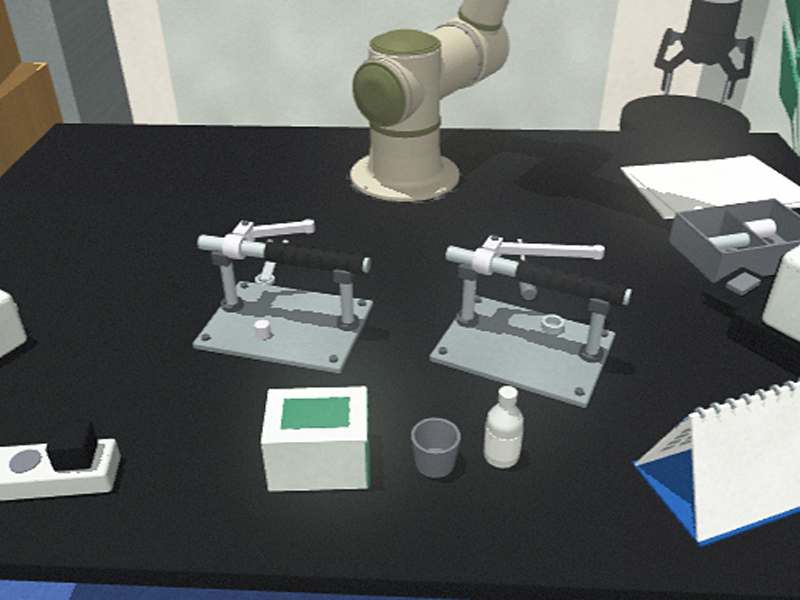

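```bash
cat > h.py <<'E'
from rig import telemetry, eyes, ctrl, nets
import cv2,numpy as np
def proj(p,P):
    P=np.atleast_2d(P);c=(p["view"][:3,:3]@P.T).T+p["view"][:3,3]
    return np.c_[p["fx"]*c[:,0]/-c[:,2]+p["cx"],p["fy"]*-c[:,1]/-c[:,2]+p["cy"]]
def crop(im,x,y,w,h,k): return cv2.resize(im[y:y+h,x:x+w],None,fx=k,fy=k,interpolation=cv2.INTER_CUBIC)
E
python3 - <<'E'
from h import *
import pickle
t=eyes.capture("top");s=eyes.capture("scene");pickle.dump({k:{a:(np.array(b)) for a,b in v.items()} for k,v in dict(top=t,scene=s).items()},open("p0.pkl","wb"))
a,b=t["frame"][:,:,::-1],s["frame"][:,:,::-1]
cv2.imwrite("pics/c1.png",np.vstack([np.hstack([crop(a,98,148,130,100,3),crop(a,260,162,130,100,3)]),np.hstack([crop(b,280,140,130,100,3),crop(b,122,134,130,100,3)])]))
E
```

```text
(no output)
```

View pics/c1.png

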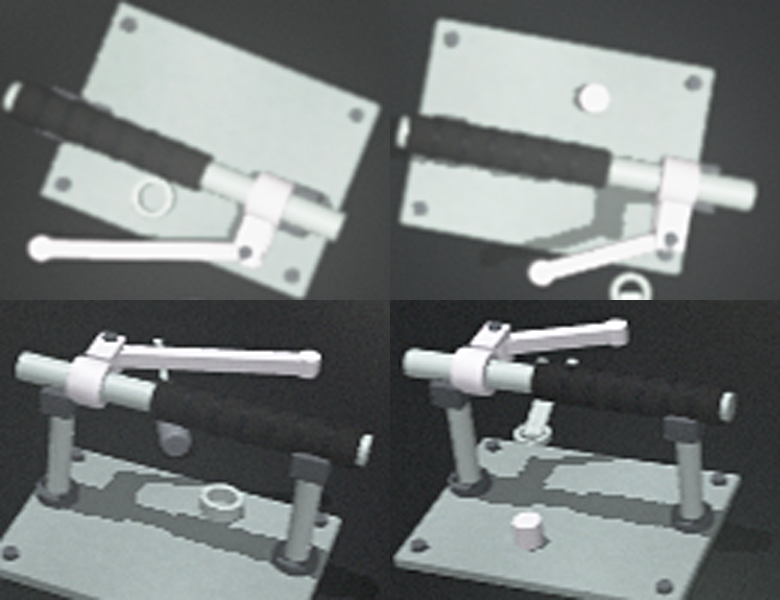

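```bash
cat > fit.py <<'E'
from h import *
import pickle
from scipy.optimize import least_squares
D=pickle.load(open("p0.pkl","rb"))
C=[(100,115,12),(100,-115,12),(-70,-115,12),(-70,115,12),(0,130,125),(0,-130,125)]
obs={"long":(150,.36,(98,148),[(119,3),(381,104),(304,298),(40,193),(10,96),(339,225)],(40,248),(246,252),(280,140),[(366,449),(20,365)],(312,363),(110,337)),
"short":(95,.45,(260-130,162),[(437,19),(714,69),(680,273),(401,222),(401,131),(754,194)],(541,272),(671,239),(122-130,134),[(729,407),(407,361)],(620,332),(493,327))}
def Rz(a): return np.array([[np.cos(a),-np.sin(a),0],[np.sin(a),np.cos(a),0],[0,0,1]])
for n,(L,a0,o1,c,tip,piv,o2,be,tip2,piv2) in obs.items():
    q=lambda v,o,yo=0:(np.atleast_2d(v)-[0,yo])/3-0.33+np.array(o)
    f2=lambda v:q(v,o2,300)
    def model(p):
        T=lambda P:(Rz(p[2])@np.atleast_2d(P).T).T+[p[0],p[1],0]
        pv=np.array([-41,p[3],133]); tp=pv+Rz(a0)@[0,L,0]
        return T(C),T([tp]),T([pv+[0,0,4]])
    def res(p):
        A,t,v=model(p)
        return np.r_[(proj(D["top"],A)-q(c,o1)),proj(D["top"],t)-q(tip,o1),proj(D["top"],v)-q(piv,o1),
          proj(D["scene"],A[4:])-f2(be),proj(D["scene"],t)-f2(tip2),proj(D["scene"],v)-f2(piv2)].ravel()
    r=least_squares(res,[450,0,-.3,-70],loss="soft_l1")
    print(n,np.round(r.x,3));print(np.round(r.fun.reshape(-1,2),1).tolist())
    p=r.x;pv=Rz(p[2])@[-41,p[3],125]+[p[0],p[1],0]
    print("pivot",pv.round(1),"blade yaw out",p[2]+a0,"in",p[2])
    m=dict(long=115,short=70)[n]
    for a in(a0,0):print(" press",(pv+Rz(p[2]+a)@[-6,m,0]).round(1))
E
python3 fit.py
```

```text
long [ 546.275  202.659 -245.441  -73.751]
[[0.1, -0.6], [-0.1, -0.1], [-0.4, 0.4], [-0.1, 0.6], [0.7, 0.2], [0.5, 0.4], [-0.1, -0.1], [-0.1, -0.4], [0.6, 0.5], [0.2, 0.2], [-0.6, -2.7], [0.1, 1.9]]
pivot [480.  150.5 125. ] blade yaw out -245.08114776405927 in -245.44114776405928
 press [478.2 265.6 125. ]
 press [518.9 258.9 125. ]
short [ 506.365 -159.943   50.063  -73.68 ]
[[0.3, -0.5], [0.7, -0.3], [0.5, 0.7], [-0.1, 0.5], [0.0, -0.0], [-0.9, 0.3], [0.3, 0.0], [-0.5, -0.6], [0.1, -0.1], [0.5, 0.6], [-1.5, -2.7], [0.6, 1.7]]
pivot [ 451.4 -223.8  125. ] blade yaw out 50.51257309253101 in 50.062573092531004
 press [ 428.4 -157.4  125. ]
 press [ 459.6 -154.1  125. ]
```

```bash
cat > go.py <<'E'
# usage: go.py x y z yaw_of_tool_y(rad) ... -> normalised tool shift/turn from the current pose
import sys
from h import *
from scipy.spatial.transform import Rotation as Ro
s=telemetry.sense();w,x,y,z=s["ee_rot"];R=Ro.from_quat([x,y,z,w])
print("t",round(s["time_s"],2),"pos",np.round(s["eef_pos"],1),"yaw",np.round(np.arctan2(R.as_matrix()[1,1],R.as_matrix()[0,1]),3),"tilt",np.round(R.as_matrix()[:,2],3),"F",np.round(s["force"],2),"q",np.round(s["joints"],2))
v=list(map(float,sys.argv[1:]))
for i in range(0,len(v),4):
    a=v[i+3];yv=np.array([np.cos(a),np.sin(a),0]);zv=np.array([0,0,-1]);G=np.c_[np.cross(yv,zv),yv,zv]
    d=R.inv().apply(np.array(v[i:i+3])-s["eef_pos"])/120;r=(R.inv()*Ro.from_matrix(G)).as_rotvec()/.5
    print(np.round(d,3),np.round(r,3))
E
python3 go.py 265 420 215 0.8 350 343 200 0.37 438.7 267 190 -.037
```

```text
t 1.2 pos [179.4 493.4 231.3] yaw 1.222 tilt [-0. -0. -1.] F [-1.11 -0.15 -0.17] q [ 1.    0.31  1.5  -0.    1.33 -0.22]
[-0.879 -0.331  0.136] [-0.     0.     0.844]
[-1.764 -0.692  0.261] [-0.     0.     1.704]
[-2.675 -1.034  0.344] [-0.     0.     2.518]
```

drive_tool:
  series: "-0.3 -0.11 0.05 0 0 0.28 0; -0.6 -0.22 0.09 0 0 0.56 0; -0.88 -0.33 0.136 0 0 0.844 0; -0.88 -0.33 0.136 0 0 0.844 0; -0.88 -0.33 0.136 0 0 0.844 0"
  newtons: 40

```text
time_s: 1.7
eef_pos: [265.4, 419.9, 215.1]
ee_rot: [-0.0, 0.376, 0.927, 0.0]
force: [-0.2, 0.1, -0.1]
grip_width: 0.137
```

```bash
python3 go.py 350 343 200 0.37 438.7 267 190 -.037
```

```text
t 1.7 pos [265.4 419.9 215.1] yaw 0.8 tilt [-0.  0. -1.] F [-0.19  0.06 -0.13] q [ 0.77  0.26  1.61  0.    1.27 -0.03]
[-0.952  0.032  0.125] [-0.    -0.     0.859]
[-1.924  0.093  0.208] [-0.    -0.     1.673]
```

drive_tool:
  series: "-0.32 0.01 0.04 0 0 0.28 0; -0.64 0.02 0.08 0 0 0.56 0; -0.95 0.03 0.125 0 0 0.86 0; -0.95 0.03 0.125 0 0 0.86 0; -0.95 0.03 0.125 0 0 0.86 0"

```text
time_s: 2.2
eef_pos: [349.4, 343.6, 200.1]
ee_rot: [-0.0, 0.564, 0.826, 0.0]
force: [-0.0, 0.9, -1.2]
grip_width: -0.001
```

```bash
python3 go.py 438.7 267 190 -.037
```

```text
t 2.2 pos [349.4 343.6 200.1] yaw 0.372 tilt [-0.     0.001 -1.   ] F [-0.    0.93 -1.18] q [0.54 0.26 1.65 0.   1.23 0.17]
[-0.865  0.462  0.084] [-0.    -0.001  0.817]
```

drive_tool:
  series: "-0.29 0.15 0.03 0 0 0.27 0; -0.58 0.31 0.06 0 0 0.54 0; -0.865 0.46 0.084 0 0 0.817 0; -0.865 0.46 0.084 0 0 0.817 0; -0.865 0.46 0.084 0 0 0.817 0; -0.865 0.46 0.084 0 0 0.817 0"

```text
time_s: 2.8
eef_pos: [437.5, 268.3, 190.3]
ee_rot: [-0.0, 0.719, 0.695, 0.0]
force: [0.2, 0.5, 0.2]
grip_width: -0.005
```

```bash
python3 go.py 438.7 267 106 -.037
```

```text
t 2.8 pos [437.5 268.3 190.3] yaw -0.033 tilt [-0.     0.001 -1.   ] F [0.24 0.47 0.21] q [0.32 0.32 1.6  0.   1.22 0.35]
[-0.011  0.011  0.702] [-0.001 -0.002  0.008]
```

drive_tool:
  series: "-0.01 0.01 0.35 0 0 0.008 0; -0.01 0.01 0.7 0 0 0.008 0; -0.01 0.01 0.7 0 0 0.008 0; -0.01 0.01 0.7 0 0 0.008 0"

```text
time_s: 3.2
eef_pos: [438.4, 268.1, 107.4]
ee_rot: [-0.0, 0.719, 0.695, 0.0]
force: [-0.1, -0.5, 0.3]
grip_width: -0.005
```

```bash
python3 - <<'E'
from h import *
t=eyes.capture("top")["frame"][:,:,::-1];s=eyes.capture("scene")["frame"][:,:,::-1]
cv2.imwrite("pics/c2.png",np.hstack([crop(t,98,148,130,140,3),crop(s,270,90,130,140,3)]))
E
python3 go.py 445 266.5 106 -.037
```

```text
t 3.3 pos [439.4 268.1 108.6] yaw -0.036 tilt [ 0.003  0.002 -1.   ] F [-0.1  -0.38  1.2 ] q [0.32 0.42 1.69 0.   1.03 0.35]
[-0.011  0.047  0.022] [ 0.006 -0.005  0.003]
```

View pics/c2.png

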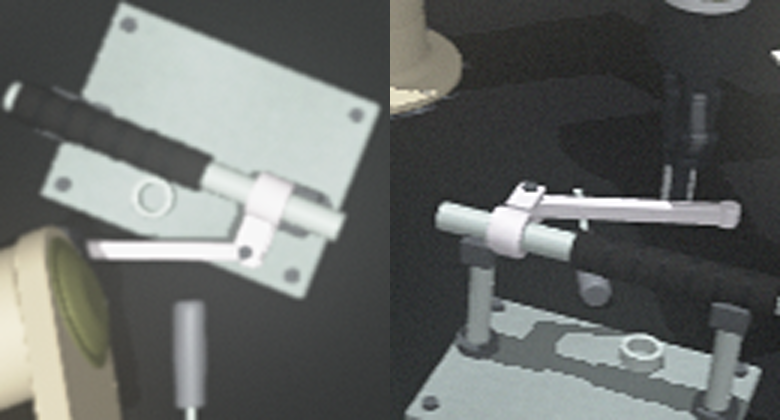

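drive_tool:
  series: "-0.01 0.05 0.015 0 0 0 0; -0.01 0.1 0.015 0 0 0 0; -0.01 0.14 0.015 0 0 0 0; -0.01 0.15 0.015 0 0 0 0; -0.01 0.15 0.015 0 0 0 0"

```text
time_s: 3.8
eef_pos: [457.6, 266.1, 106.8]
ee_rot: [0.0, 0.72, 0.694, 0.002]
force: [-0.4, 0.1, 0.8]
grip_width: 0.005
```

drive_tool:
  series: "0 0.02 0 0 0 0 0; 0 0.03 0 0 0 0 0; 0 0.03 0 0 0 0 0"

```text
time_s: 4.1
eef_pos: [461.3, 266.0, 106.8]
ee_rot: [0.0, 0.72, 0.694, 0.002]
force: [-1.0, -0.1, 0.4]
grip_width: 0.002
```

drive_tool:
  series: "0 0.02 0 0 0 0 0; 0 0.03 0 0 0 0 0; 0 0.03 0 0 0 0 0"

```text
time_s: 4.4
eef_pos: [464.7, 265.9, 106.7]
ee_rot: [0.0, 0.72, 0.694, 0.002]
force: [-3.9, 1.1, 1.3]
grip_width: -0.002
```

```bash
python3 go.py 464 266.5 106 -.037
```

```text
t 4.4 pos [464.7 265.9 106.7] yaw -0.036 tilt [ 0.002  0.002 -1.   ] F [-3.87  1.07  1.28] q [0.3  0.46 1.63 0.   1.05 0.34]
[ 0.005 -0.006  0.006] [ 0.005 -0.005  0.002]
```

```bash
cat > wp.py <<'E'
import numpy as np,sys,subprocess
px,py,y0,m=map(float,sys.argv[1:5]);out=[]
for th in map(float,sys.argv[5:]):
    a=y0-th;x=px+np.cos(a)*-20.5-np.sin(a)*m;y=py+np.sin(a)*-20.5+np.cos(a)*m
    out+=[f"{x:.1f}",f"{y:.1f}","106.5",f"{a:.3f}"]
print(out);print(subprocess.run(["python3","go.py"]+out,capture_output=True,text=True).stdout)
E
python3 wp.py 480 150.5 -.037 115 .04 .08 .12 .16 .2 .24 .28 .32 .34 .36
```

```text
['468.4', '266.7', '106.5', '-0.077', '473.1', '267.1', '106.5', '-0.117', '477.7', '267.3', '106.5', '-0.157', '482.4', '267.3', '106.5', '-0.197', '487.1', '267.1', '106.5', '-0.237', '491.7', '266.7', '106.5', '-0.277', '496.4', '266.2', '106.5', '-0.317', '501.0', '265.4', '106.5', '-0.357', '503.3', '265.0', '106.5', '-0.377', '505.6', '264.5', '106.5', '-0.397']
t 4.4 pos [464.7 265.9 106.7] yaw -0.036 tilt [ 0.002  0.002 -1.   ] F [-3.87  1.07  1.28] q [0.3  0.46 1.63 0.   1.05 0.34]
[0.008 0.031 0.002] [ 0.005 -0.005  0.082]
[0.012 0.07  0.002] [ 0.004 -0.005  0.162]
[0.015 0.108 0.002] [ 0.004 -0.005  0.242]
[0.017 0.147 0.002] [ 0.004 -0.005  0.322]
[0.016 0.187 0.002] [ 0.004 -0.005  0.402]
[0.015 0.225 0.003] [ 0.004 -0.005  0.482]
[0.012 0.264 0.003] [ 0.004 -0.005  0.562]
[0.006 0.303 0.003] [ 0.004 -0.005  0.642]
[0.004 0.322 0.003] [ 0.004 -0.005  0.682]
[0.    0.341 0.003] [ 0.004 -0.005  0.722]
```

drive_tool:
  series: "0.008 0.03 0 0 0 0.08 0; 0.012 0.07 0 0 0 0.16 0; 0.015 0.108 0 0 0 0.24 0; 0.017 0.147 0 0 0 0.32 0; 0.016 0.187 0 0 0 0.4 0; 0.015 0.225 0 0 0 0.48 0; 0.012 0.264 0 0 0 0.56 0; 0.006 0.303 0 0 0 0.64 0; 0.006 0.303 0 0 0 0.64 0; 0.006 0.303 0 0 0 0.64 0"

```text
time_s: 5.4
eef_pos: [500.0, 265.1, 106.6]
ee_rot: [-0.001, 0.821, 0.571, 0.0]
force: [-6.8, -1.2, 2.7]
grip_width: -0.003
```

```bash
python3 wp.py 480 150.5 -.037 115 .34 .36 .38 .40
```

```text
['503.3', '265.0', '106.5', '-0.377', '505.6', '264.5', '106.5', '-0.397', '507.8', '263.9', '106.5', '-0.417', '510.1', '263.4', '106.5', '-0.437']
t 5.4 pos [500.  265.1 106.6] yaw -0.356 tilt [-0.     0.001 -1.   ] F [-6.76 -1.16  2.71] q [0.28 0.52 1.53 0.   1.09 0.64]
[0.008 0.026 0.001] [-0.002 -0.002  0.042]
[0.011 0.045 0.001] [-0.002 -0.002  0.082]
[0.013 0.064 0.001] [-0.002 -0.002  0.122]
[0.016 0.084 0.001] [-0.002 -0.002  0.162]
```

drive_tool:
  series: "0.008 0.026 0 0 0 0.04 0; 0.011 0.035 0 0 0 0.08 0; 0.011 0.035 0 0 0 0.08 0"

```text
time_s: 5.7
eef_pos: [503.4, 264.8, 106.4]
ee_rot: [-0.001, 0.832, 0.554, -0.001]
force: [-7.1, -1.2, 3.4]
grip_width: 0.001
```

drive_tool:
  series: "0 0.01 0 0 0 0 0; 0 0.01 0 0 0 0 0"

```text
time_s: 5.9
eef_pos: [503.7, 264.6, 106.4]
ee_rot: [-0.002, 0.832, 0.554, -0.002]
force: [-6.2, 1.7, 4.2]
grip_width: -0.004
```

drive_tool:
  series: "0 0.01 0 0 0 0 0; 0 0.01 0 0 0 0 0"

```text
time_s: 6.1
eef_pos: [503.9, 264.5, 106.5]
ee_rot: [-0.002, 0.832, 0.554, -0.003]
force: [-6.4, 1.5, 3.4]
grip_width: -0.0
```

drive_tool:
  series: "0 0.02 0 0 0 0 0; 0 0.03 0 0 0 0 0; 0 0.03 0 0 0 0 0"

```text
time_s: 6.4
eef_pos: [505.0, 264.0, 106.4]
ee_rot: [-0.004, 0.832, 0.554, -0.005]
force: [-13.4, 3.1, 7.3]
grip_width: -0.0
```

```bash
python3 - <<'E'
from h import *
t=eyes.capture("top")["frame"][:,:,::-1];s=eyes.capture("scene")["frame"][:,:,::-1]
cv2.imwrite("pics/c3.png",np.hstack([crop(t,98,148,130,140,3),crop(s,270,90,130,140,3)]))
E
python3 wp.py 480 150.5 -.037 115 .36
```

```text
['505.6', '264.5', '106.5', '-0.397']
t 6.5 pos [505.  264.  106.5] yaw -0.395 tilt [-0.012  0.002 -1.   ] F [-12.89   5.01   6.27] q [0.27 0.54 1.51 0.01 1.11 0.67]
[ 0.005  0.003 -0.   ] [-0.024  0.006  0.003]
```

View pics/c3.png

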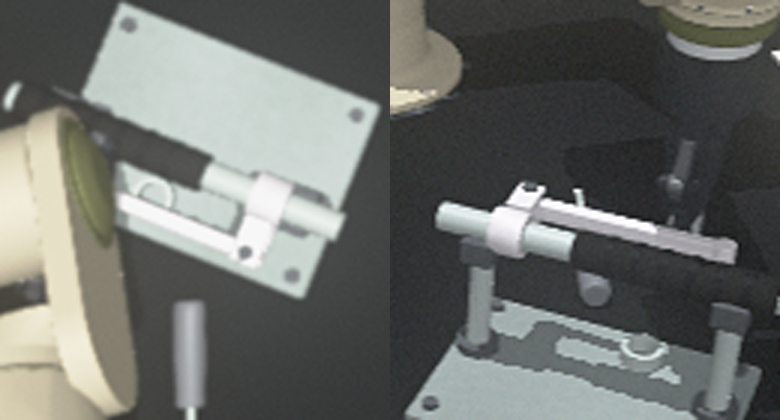

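drive_tool:
  series: "0 0.02 0 0 0 0 0; 0 0.02 0 0 0 0 0; 0 0.02 0 0 0 0 0; 0 0.02 0 0 0 0 0; 0 0.02 0 0 0 0 0; 0 0.02 0 0 0 0 0; 0 0.02 0 0 0 0 0; 0 0.02 0 0 0 0 0; 0 0.02 0 0 0 0 0; 0 0.02 0 0 0 0 0; 0 0.02 0 0 0 0 0; 0 0.02 0 0 0 0 0; 0 0.02 0 0 0 0 0; 0 0.02 0 0 0 0 0; 0 0.02 0 0 0 0 0"

```text
time_s: 8.0
eef_pos: [504.9, 264.0, 106.5]
ee_rot: [-0.006, 0.832, 0.555, -0.007]
force: [-14.1, 4.1, 8.1]
grip_width: -0.003
```

```bash
python3 wp.py 480 150.5 -.037 115 .3 .2 .1 0; python3 go.py 430 267 106.5 -.037
```

```text
['498.7', '265.8', '106.5', '-0.337', '487.1', '267.1', '106.5', '-0.237', '475.4', '267.2', '106.5', '-0.137', '463.8', '266.2', '106.5', '-0.037']
t 8.0 pos [504.9 264.  106.5] yaw -0.395 tilt [-0.017  0.003 -1.   ] F [-14.15   4.05   8.12] q [0.27 0.54 1.5  0.01 1.11 0.66]
[-0.006 -0.054  0.001] [-0.034  0.008 -0.115]
[-0.034 -0.147  0.003] [-0.035  0.006 -0.315]
[-0.07  -0.237  0.004] [-0.035  0.004 -0.515]
[-0.115 -0.323  0.006] [-0.035  0.002 -0.715]

t 8.0 pos [504.9 264.  106.5] yaw -0.395 tilt [-0.017  0.003 -1.   ] F [-14.15   4.05   8.12] q [0.27 0.54 1.5  0.01 1.11 0.66]
[-0.217 -0.586  0.011] [-0.035  0.002 -0.715]
```

drive_tool:
  series: "-0.006 -0.054 0 -0.03 0 -0.11 0; -0.02 -0.1 0 -0.03 0 -0.21 0; -0.034 -0.147 0 -0.03 0 -0.31 0; -0.05 -0.19 0 -0.03 0 -0.41 0; -0.07 -0.237 0 -0.03 0 -0.51 0; -0.09 -0.28 0 -0.03 0 -0.61 0; -0.115 -0.323 0 -0.03 0 -0.71 0; -0.14 -0.4 0 -0.03 0 -0.71 0; -0.18 -0.5 0 -0.03 0 -0.71 0; -0.217 -0.586 0 -0.03 0 -0.71 0; -0.217 -0.586 0 -0.03 0 -0.71 0; -0.217 -0.586 0 -0.03 0 -0.71 0"

```text
time_s: 9.2
eef_pos: [430.4, 267.1, 108.1]
ee_rot: [-0.001, 0.721, 0.693, -0.001]
force: [0.6, -0.6, 0.5]
grip_width: 0.002
```

```bash
python3 go.py 430 267 200 -.037
python3 - <<'E'
from h import *
p=eyes.capture("scene")
print([(np.round(d["rect"]).tolist(),round(d["confidence"],2)) for d in nets.spot_in("long_lever",p)][:2])
cv2.imwrite("pics/c4.png",crop(p["frame"][:,:,::-1],270,90,130,140,3))
E
```

```text
t 9.2 pos [430.4 267.1 108.1] yaw -0.04 tilt [-0.002 -0.    -1.   ] F [ 0.58 -0.55  0.47] q [0.32 0.41 1.71 0.   1.02 0.36]
[-0.001 -0.004 -0.766] [-0.004  0.001 -0.006]
[([320.0, 155.0, 385.0, 163.0], 0.78), ([127.0, 140.0, 240.0, 178.0], 0.4)]
```

View pics/c4.png

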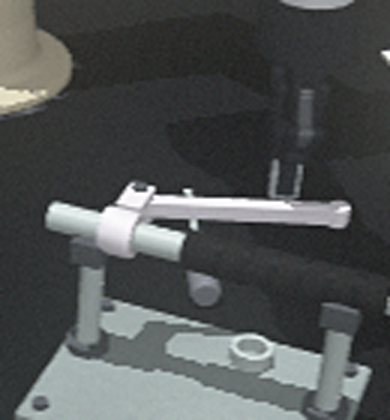

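drive_tool:
  series: "0 0 -0.4 0 0 0 0; 0 0 -0.76 0 0 0 0; -0.3 0 -0.76 0 0 0 0; -0.65 0 -0.76 0 0 0 0; -0.98 0 -0.76 0 0 0 0; -0.98 0 -0.76 0 0 0 0; -0.98 0 -0.76 0 0 0 0"

```text
time_s: 10.0
eef_pos: [426.5, 149.1, 199.4]
ee_rot: [-0.0, 0.722, 0.692, -0.001]
force: [-0.2, 0.4, -0.1]
grip_width: -0.003
```

drive_tool:
  series: "-0.35 -0.05 0 0 0 0 0; -0.7 -0.1 0 0 0 0 0; -0.98 -0.12 0 0 0 0 0; -0.98 -0.12 0 0 0 0 0; -0.98 -0.12 0 0 0 0 0"

```text
time_s: 10.5
eef_pos: [407.6, 32.7, 199.5]
ee_rot: [-0.0, 0.722, 0.692, -0.0]
force: [-0.6, -0.4, -0.7]
grip_width: -0.004
```

drive_tool:
  series: "-0.35 -0.05 0 0 0 -0.1 0; -0.7 -0.1 0 0 0 -0.2 0; -0.98 -0.12 0 0 0 -0.3 0; -0.98 -0.12 0 0 0 -0.3 0; -0.98 -0.12 0 0 0 -0.3 0"

```text
time_s: 11.0
eef_pos: [388.6, -83.3, 199.4]
ee_rot: [-0.001, 0.668, 0.744, -0.0]
force: [0.6, 0.3, -0.0]
grip_width: -0.003
```

```bash
python3 go.py 387 -168 190 .2475
```

```text
t 11.0 pos [388.6 -83.3 199.4] yaw 0.107 tilt [-0.002  0.001 -1.   ] F [ 0.61  0.29 -0.01] q [-0.51  0.06  1.89 -0.    1.19 -0.62]
[-0.701 -0.089  0.078] [-0.003 -0.002 -0.28 ]
```

drive_tool:
  series: "-0.35 -0.05 0.04 0 0 -0.14 0; -0.7 -0.09 0.08 0 0 -0.28 0; -0.7 -0.09 0.08 0 0 -0.28 0; -0.7 -0.09 0.08 0 0 -0.28 0"

```text
time_s: 11.4
eef_pos: [387.3, -166.8, 189.5]
ee_rot: [-0.001, 0.614, 0.789, 0.0]
force: [-0.2, -0.6, -0.1]
grip_width: -0.002
```

```bash
python3 go.py 387 -168 106.5 .2475
```

```text
t 11.4 pos [ 387.3 -166.8  189.5] yaw 0.247 tilt [-0.002  0.002 -1.   ] F [-0.18 -0.59 -0.09] q [-0.69  0.13  1.85 -0.    1.17 -0.93]
[-0.011 -0.004  0.692] [-0.003 -0.004 -0.   ]
```

drive_tool:
  series: "-0.01 0 0.35 0 0 0 0; -0.01 0 0.69 0 0 0 0; -0.01 0 0.69 0 0 0 0; -0.01 0 0.69 0 0 0 0"

```text
time_s: 11.8
eef_pos: [388.1, -166.8, 107.7]
ee_rot: [-0.001, 0.614, 0.789, 0.0]
force: [0.0, -0.2, 0.8]
grip_width: -0.001
```

drive_tool:
  series: "0 0.05 0.01 0 0 0 0; 0 0.1 0.01 0 0 0 0; 0 0.17 0.01 0 0 0 0; 0 0.18 0.01 0 0 0 0; 0 0.18 0.01 0 0 0 0"

```text
time_s: 12.3
eef_pos: [409.4, -161.3, 106.6]
ee_rot: [-0.001, 0.614, 0.79, 0.0]
force: [0.2, -0.3, 0.8]
grip_width: -0.001
```

drive_tool:
  series: "0 0.03 0 0 0 0 0; 0 0.04 0 0 0 0 0; 0 0.04 0 0 0 0 0"

```text
time_s: 12.6
eef_pos: [413.8, -160.1, 106.6]
ee_rot: [-0.002, 0.614, 0.79, -0.0]
force: [-2.9, -0.7, 2.1]
grip_width: -0.003
```

```bash
python3 wp.py 451.4 -223.8 .2475 70 0 .05 .1 .15 .2 .25 .3 .35 .4 .45
```

```text
['414.4', '-161.0', '106.5', '0.247', '417.6', '-159.2', '106.5', '0.198', '420.8', '-157.6', '106.5', '0.147', '424.2', '-156.1', '106.5', '0.098', '427.6', '-154.9', '106.5', '0.047', '431.1', '-153.7', '106.5', '-0.003', '434.6', '-152.8', '106.5', '-0.052', '438.2', '-152.1', '106.5', '-0.102', '441.8', '-151.5', '106.5', '-0.153', '445.4', '-151.1', '106.5', '-0.203']
t 12.6 pos [ 413.8 -160.1  106.6] yaw 0.25 tilt [-0.003  0.002 -1.   ] F [-2.94 -0.65  2.08] q [-0.63  0.29  1.89 -0.    0.96 -0.88]
[-0.009  0.003  0.001] [-0.004 -0.005  0.005]
[-0.001  0.032  0.001] [-0.004 -0.005  0.103]
[0.006 0.061 0.001] [-0.004 -0.005  0.205]
[0.011 0.092 0.001] [-0.004 -0.004  0.303]
[0.014 0.122 0.001] [-0.005 -0.004  0.405]
[0.016 0.153 0.   ] [-0.005 -0.004  0.505]
[0.016 0.183 0.   ] [-0.005 -0.004  0.603]
[0.014 0.213 0.   ] [-0.005 -0.004  0.703]
[0.012 0.243 0.   ] [-0.005 -0.004  0.805]
[0.008 0.273 0.   ] [-0.005 -0.004  0.905]
```

drive_tool:
  series: "0 0.032 0 0 0 0.1 0; 0.006 0.061 0 0 0 0.2 0; 0.011 0.092 0 0 0 0.3 0; 0.014 0.122 0 0 0 0.4 0; 0.016 0.153 0 0 0 0.5 0; 0.016 0.183 0 0 0 0.6 0; 0.014 0.213 0 0 0 0.7 0; 0.012 0.243 0 0 0 0.8 0; 0.01 0.255 0 0 0 0.9 0; 0.01 0.255 0 0 0 0.9 0; 0.01 0.255 0 0 0 0.9 0"

```text
time_s: 13.7
eef_pos: [442.2, -151.1, 106.3]
ee_rot: [-0.003, 0.774, 0.633, -0.001]
force: [-7.1, 0.7, 3.1]
grip_width: 0.004
```

```bash
python3 wp.py 451.4 -223.8 .2475 70 .45
```

```text
['445.4', '-151.1', '106.5', '-0.203']
t 13.7 pos [ 442.2 -151.1  106.3] yaw -0.2 tilt [-0.005  0.003 -1.   ] F [-7.1   0.68  3.08] q [-0.58  0.34  1.82 -0.    0.99 -0.38]
[ 0.005  0.026 -0.001] [-0.011 -0.004  0.005]
```

drive_tool:
  series: "0 0.02 0 -0.01 0 0 0; 0 0.03 0 -0.01 0 0 0; 0 0.03 0 -0.01 0 0 0"

```text
time_s: 14.0
eef_pos: [444.5, -151.3, 106.3]
ee_rot: [-0.002, 0.774, 0.633, -0.0]
force: [-9.9, 2.7, 6.8]
grip_width: -0.003
```

drive_tool:
  series: "0 0.015 0 0 0 0 0; 0 0.02 0 0 0 0 0; 0 0.02 0 0 0 0 0"

```text
time_s: 14.3
eef_pos: [444.6, -151.3, 106.3]
ee_rot: [-0.005, 0.774, 0.633, -0.002]
force: [-16.1, 1.6, 12.4]
grip_width: 0.0
```

drive_tool:
  series: "0 0.015 -0.005 0 0 0 0; 0 0.015 -0.005 0 0 0 0; 0 0.015 -0.005 0 0 0 0"

```text
time_s: 14.6
eef_pos: [444.3, -151.2, 106.4]
ee_rot: [-0.007, 0.774, 0.633, -0.004]
force: [-14.4, 0.4, 5.7]
grip_width: 0.002
```

```bash
python3 - <<'E'
from h import *
t=eyes.capture("top")["frame"][:,:,::-1];s=eyes.capture("scene")["frame"][:,:,::-1]
cv2.imwrite("pics/c5.png",np.vstack([np.hstack([crop(t,260,162,130,100,3),crop(s,122,114,130,100,3)]),np.hstack([crop(t,98,162,130,100,3),crop(s,280,134,130,100,3)])]))
E
python3 go.py
```

```text
t 14.7 pos [ 444.3 -151.2  106.5] yaw -0.2 tilt [-0.015  0.007 -1.   ] F [-13.06   0.67   6.3 ] q [-0.58  0.35  1.81 -0.    1.   -0.38]
```

View pics/c5.png

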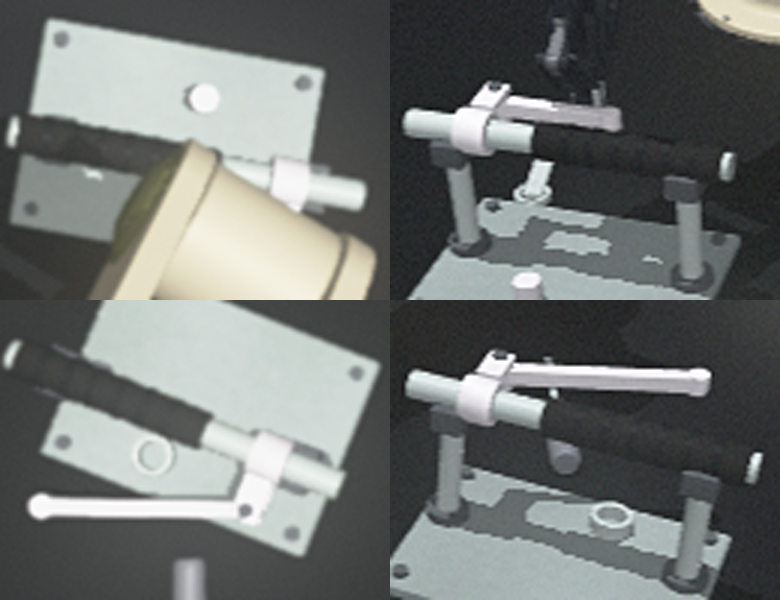

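Run:
```python
from rig import ctrl,telemetry
s=telemetry.sense();print(s["time_s"],s["force"],s["eef_pos"]);print(ctrl.finish_job())
```

```text
14.7 [-13.06470313   0.66871269   6.30359899] [ 444.32563961 -151.19489717  106.45867928]
the job is handed in; nothing more can be done
None
```

I checked both brakes in the order asked, using the outside of the shut fingers, and handed the job in at 14.7 s of robot time with the short lever still pressed in.

- **Long lever:** I pressed it to its stop. The force rose from about 7 N to 14 N over roughly 1 mm, about 0.8 mm from the calculated stop position. I held it there for at least 1.5 s, then eased it out. Pictures after release show it back where it started.
- **Short lever:** I pressed it to its stop. The force rose about 6 N with only 0.1 mm of movement, and the last picture shows the blade parallel to the bar. It was held with about 13 N of push, against the 8 N needed at the stop.

**Checks that did not fully agree:**
- **Push above what was needed:** It peaked at about 16 N on the short lever, and I eased it back.
- **Upward force:** The wrist also read an upward force, up to 12 N and 6 N at the end. I took this to be friction on the blade, but did not confirm it.
- **Position and tilt:** The tool stood about 1 mm short of the calculated stop position on the short lever, which is within the calibration error. It was tilted by about 0.016 rad.
- **Loose items:** The pictures show the collar and spacer where they were. I did not recheck the bottle, box, cup, screwdriver or wrench, but the arm stayed clear of them.

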